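# Push the soap bar through the keeper's spring flap

## Task

Put the little soap bar that lies on the front shelf of the soap keeper away inside it: push the keeper's self-closing flap open with one finger and, while that finger holds it open, push the bar over the edge with the other finger so that it drops in. Only push: do not pick the bar up, do not use the bar to force the flap open (soft soap dents), and leave everything else on the counter where it is. Keep the flap held open until the bar has dropped, then let it swing fully shut.

Things in the scene. Friction and masses are not known exactly. Their poses are not given: they have to be found in the camera images.
- keeper: Soap keeper, a fixed white plastic box 216 mm deep, 196 mm wide. Origin on the counter under the middle of the sill edge; x leads into the keeper (away from the robot), y to the left, z up. From x = -110 to 0 mm it is a flat open shelf, 95 mm above the counter, without side walls. Behind the flap, x = 65 to 106 mm, its flat top is its highest part, 130 mm above the counter.
- sill (a point): Middle of the sill edge, where the shelf ends and the hollow begins: keeper x = 0, y = 0, 95 mm above the counter.
- hollow (a point): Middle of the hollow's floor (keeper x = 50 mm, 5 mm above the counter). The hollow runs from x = 0 to 100 mm and is 186 mm wide; the flap covers its mouth. Side cheeks 5 mm thick, outer faces at keeper y = -98 and 98 mm, flank the flap and stand no more than a few mm above it when it is shut.
- hinge (a point): Middle of the flap's hinge line (along keeper y) at keeper x = 65 mm, 130 mm above the counter. The grey flap is a plate 180 mm wide, 72 mm long, 4 mm thick; shut, it slopes 28 degrees from the hinge down towards the robot to its free lower edge at the sill.
- flap (a joint): Flap angle, rad: 0 shut, growing as it swings down and away (+x) into the hollow, stop at 0.95. A finger with its tip just over shelf height that moves forward from the sill opens it, the more the nearer it comes to the hinge. A spring shuts it (0.14 N m shut, 0.20 N m fully open: about 4 to 8 N at such a fingertip).
- flap_edge (a point): Middle of the flap's free lower edge; shut it lies at keeper x = 2 mm, about 1 mm above shelf height.
- soap: The little soap bar to be put away, cream, a block with rounded edges, 38 mm (its x) by 46 mm (its y) by 20 mm high, about 50 g, lying flat on the keeper's shelf with its x roughly along the keeper's x, left or right of the middle. Origin: centre of its underside.
- soap_center (a point): Centre of the little soap bar, 10 mm above its underside.
- scoop: Bystander: purple plastic scoop, 150 mm long, 36 mm high, to the right of the keeper. Origin under its middle.
- brush: Bystander: nail brush, 90 by 36 by 28 mm, to the right of the scoop. Origin under its centre.
- dish: Bystander: white ceramic soap dish, 105 by 80 by 22 mm, on a rubber mat to the left of the keeper. Origin under its centre.
- used_bar: Bystander: large used soap bar, 75 by 48 by 22 mm, in the dish; not the one to put away. Origin under its centre.
Things that resemble listed ones, but are neither listed nor needed, are in the scene too. Leave any orange or pink look-alike of the soap alone.

How it is judged:
On the way, in this order (a step that is already met when the one before it is completed fails the run):
1. a finger has pushed the flap open (past 0.12 rad) while the bar still lies on the shelf (value of joint flap above 0.12 rad and contact force between the fingers and flap above 0.3 N and x of soap_center in the frame of keeper below 0 m and z of soap_center in the frame of keeper above 0.095 m), for 0.05 s.
2. the bar has dropped into the hollow while a finger still holds the flap open (x of soap_center in the frame of keeper above 0 m and z of soap_center in the frame of keeper below 0.06 m and value of joint flap above 0.12 rad and contact force between the fingers and flap above 0.3 N), for 0.1 s.
At the end, for the whole second after the job is handed in: The little bar lies at rest inside the keeper's hollow (its centre below 60 mm over the counter), the flap is shut (under 0.05 rad) and no bystander has moved 15 mm or more (x of soap_center in the frame of keeper between 0 and 0.1 m and y of soap_center in the frame of keeper between -0.093 and 0.093 m and z of soap_center in the frame of keeper between 0 and 0.06 m and linear speed of soap below 0.02 m/s and value of joint flap below 0.05 rad and distance of each of scoop, brush, dish, used_bar from where it was at the start of the episode below 0.015 m); the robot touches nothing.
It fails at once if the bar is lifted (its centre 12 mm or more above where it lies on the shelf) (z of soap_center in the frame of keeper above 0.117 m).
It fails at once if the bar, still on the shelf, is rammed against the flap (over 2 N) (contact force between soap and flap above 2 N and z of soap_center in the frame of keeper above 0.099 m).
It fails at once if a bystander is moved 15 mm or more (distance of any of scoop, brush, dish, used_bar from where it was at the start of the episode above 0.015 m).
It also fails if it takes over 35 s, if anything falls off the work surface, if the arm or the gripper's body presses on something with over 40 N, if the wrist force passes 120 N, or if a joint passes its speed limit or range.

## Robot

A 6-joint arm with a two-finger parallel gripper is mounted at the origin on the work surface. World frame = base frame: x ahead of the robot, y to its left, z up, the work surface at z = 0. Lengths are in m, angles in rad, forces in N, time in s.
With the tool pointing down it reaches from about 0.35 to 0.975 m from the base axis. Payload 4.9 kg.
Tool frame: the origin (TCP) lies at the centre of the arm's flange, where the gripper is bolted on; the fingertips stand 173 mm ahead of it and the grasp point (between the pads) lies 155 mm ahead of it (ctrl.finger_overhang is the distance from the TCP to the fingertips, in m); z points along the fingers, y is the direction in which the jaws open and shut (so a half turn about z gives the same grasp; the last joint's range is limited). The gripper opens to 85 mm and grips with 20 to 120 N. Pads are 22 mm wide; open, the fingers measure 114 mm over their backs; the gripper's body (76 mm by 85 mm) begins 54 mm behind the grasp point. The pads swing forward as they close: fully open they stand 13 mm farther back than shut.
Start: joints at [-1.436, 0.053, 1.613, -0, 1.476, -0.119], TCP at [0.157, -0.605, 0.405] pointing down, gripper open.
Joint ranges: [-3.01, 3.01], [-1.01, 2.22], [0.06, 2.58], [-1.02, 4.17], [0.09, 2.62], [-3.14, 3.14]. Speed limits (rad/s): [2.57, 2.57, 3.14, 3.14, 3.14, 3.14].

## Interface

Orientations are given as a rotation vector (axis times angle).
In Python, from station import ctrl, eyes, spotter gives the robot as it stands.
- The arm moves only by the shell command python3 -m crank 'ROWS' [FORCE]. ROWS is JSON, a list of rows, each a list of 7 numbers: the turn, a rotation vector about the tool's x, y, z in rad, then the shift along the tool's x, y, z in mm, then the closure, from -1 (fully open) to 1 (shut). A call has 1 to 8 rows; each row shifts and turns the pose as measured when the row begins, along the tool's axes as they then stand; what a row does not reach is not made up. A row lasts 1/12 s, in which the tool goes at most 41.7 mm and 7.16 degrees, less where a joint would pass 70% of its speed; a pose out of reach is approached as far as the arm can. A call is refused whole if a number of a shift passes 41.7 or a number of a turn 0.125, either way. A call with a gripper value outside its range is refused whole. The fingers move at their own pace and stop on an object; FORCE is the grip in N (left out, the last holds). Time passes only in rows, so rows that do not move let the fingers close. It gives the time, the measured TCP pose, the force and the opening at its end, in the units of the state.
- ctrl.get_obs(): the state, without advancing time (a new reading comes with each control period).
- eyes.get_image(name): name is "scene" or "top" or "wrist"; returns a dict with "image" (400x640x3 uint8, red, green, blue), "vertical_fov" (degrees; the focal length in pixels is half the picture's height over the tangent of half this angle, whatever the lens; pixels are square), "cx", "cy" (the principal point, pixels), "rvec" (rotation vector, rad) and "tvec" (3), from world to camera coordinates, as OpenCV has them; the wrist camera has in their place "mount" (4x4, takes a point from camera to tool coordinates, whose origin is the TCP and whose axes are the flange's). Camera axes: x right, y down, z forward; pixel columns grow to the right and rows downward; lengths in m; the calibration is good to about 2 mm. A picture is of the moment at which its call begins: read the wrist's pose just before it. There is no depth.
- ctrl.finish_job(): hands the job in, once; it reports no verdict.
Trained networks look in a picture, given as the dict that the camera call returned (one of the last four; its "shot" number tells which), for a name from the list of things; names that differ only in an ending like _2 or _b are one class to them, and where a whole thing is asked for, a point or a joint stands for the part that bears it (a point fixed in the world has none). Each returns a list of dicts, best first, with "confidence" (0 to 1); they miss things now and then, are a little off and sometimes report something else, mostly with a low value. They report only what shows in the picture. A call takes as long as a camera call. They do not tell look-alikes from the thing itself.
- spotter.look_for(query, picture): "centre" ([x, y, z] in m, in world coordinates, good to about 4 mm: the middle of the surface that is visible of it).
- spotter.outline_of(query, picture): "region" (400x640 bool, what is visible of it).
- spotter.mark_of(query, picture): "centre" ([x, y, z] in m, in world coordinates, good to about 4 mm: a listed point, or the origin of a listed thing).
The state is a dict: "t": time; "q": joint angles; "dq": joint speeds; "effort": joint torques, N m; "tool_pos": TCP position; "tool_rot": TCP orientation; "contact_force": force on the tool from outside, world axes, zero at the start; "wrist_torque": the same for the moment, N m; "opening": finger opening in m.
Only numpy, scipy, OpenCV 4.12 (cv2) and the standard library are available. Lean on these libraries where they do the work, as an engineer would, in place of code of your own. Each camera call takes 0.05 s, during which the arm holds its last target.

## Working session

There is one attempt and no reset: what is moved stays moved. The work goes in short steps, Python scripts to look and compute and a shell command to move; the robot and the scene stay as the last step left them, time stands still between calls to the robot, and variables do not carry over. Pictures are saved under pics/ and viewed, and the job is handed in when it is done.

```bash
ls; mkdir -p pics; cat > h.py <<'E'
import numpy as np, cv2
from station import ctrl, eyes, spotter
from scipy.spatial.transform import Rotation as R
def save(p,n): cv2.imwrite('pics/'+n+'.png',p['image'][:,:,::-1])
def cam(p,tool=None):
    f=200/np.tan(np.radians(p['vertical_fov'])/2)
    K=np.array([[f,0,p['cx']],[0,f,p['cy']],[0,0,1.]])
    return K,np.array(p['rvec'],float),np.array(p['tvec'],float)
def proj(p,X):
    K,r,t=cam(p); return cv2.projectPoints(np.array(X,float).reshape(-1,1,3),r,t,K,None)[0].reshape(-1,2)
def ray(p,uv,z):
    K,r,t=cam(p); Rm=R.from_rotvec(r.ravel()).as_matrix(); c=-Rm.T@t.ravel()
    d=Rm.T@np.linalg.inv(K)@np.array([uv[0],uv[1],1.]); return c+d*(z-c[2])/d[2]
E
python3 - <<'E'
from h import *
o=ctrl.get_obs(); print({k:np.round(v,3).tolist() for k,v in o.items()}, ctrl.finger_overhang)
for n in('scene','top'):
    p=eyes.get_image(n); save(p,n+'0'); print(n,p['rvec'],p['tvec'],p['vertical_fov'],p['cx'],p['cy'])
    for q in('sill','hinge','flap_edge','hollow','keeper','soap','soap_center'):
        print(q,[(np.round(d['centre'],3).tolist(),round(d['confidence'],2),proj(p,d['centre']).round().tolist()) for d in spotter.mark_of(q,p)[:5]])
E
```

```text
pics
{'t': 0.0, 'q': [-1.436, 0.053, 1.614, 0.0, 1.476, -0.119], 'dq': [-0.0, 0.001, 0.0, 0.0, -0.001, 0.001], 'effort': [-0.001, -39.368, -37.018, -0.0, 0.007, 0.0], 'tool_pos': [0.157, -0.605, 0.403], 'tool_rot': [-3.114, -0.397, -0.0], 'contact_force': [0.712, -0.628, -0.491], 'wrist_torque': [0.002, 0.005, 0.029], 'opening': 0.085} 0.1734
scene [ 1.60787448  1.65989633 -0.88996225] [-0.01749155 -0.2143298   1.40131727] 47.86338442286316 317.56190738166487 196.64776498396603
sill [([0.595, -0.028, 0.096], 0.7, [[283.0, 216.0]])]
hinge [([0.662, -0.017, 0.133], 0.55, [[284.0, 221.0]])]
flap_edge [([0.602, -0.028, 0.097], 0.93, [[283.0, 217.0]])]
hollow []
keeper [([0.6, -0.03, 0.004], 0.66, [[284.0, 254.0]])]
soap [([0.552, -0.01, 0.098], 0.74, [[294.0, 202.0]]), ([0.41, 0.068, -0.0], 0.67, [[333.0, 203.0]]), ([0.374, -0.017, -0.005], 0.61, [[298.0, 196.0]])]
soap_center [([0.556, -0.01, 0.106], 0.88, [[294.0, 200.0]]), ([0.409, 0.071, 0.01], 0.69, [[334.0, 199.0]]), ([0.377, -0.02, 0.012], 0.61, [[297.0, 190.0]]), ([0.602, -0.026, 0.098], 0.17, [[284.0, 217.0]])]
top [ 2.16149791 -2.10801415  0.19236309] [-0.00210057  0.53057486  0.85494158] 57.582331199267 319.88481545580356 193.57589248346068
sill [([0.595, -0.031, 0.093], 0.79, [[339.0, 164.0]])]
hinge [([0.659, -0.02, 0.127], 0.96, [[335.0, 133.0]])]
flap_edge [([0.593, -0.028, 0.098], 0.85, [[337.0, 164.0]])]
hollow [([0.648, -0.02, 0.003], 0.66, [[332.0, 153.0]]), ([0.599, -0.032, 0.094], 0.21, [[339.0, 162.0]])]
keeper [([0.595, -0.027, 0.001], 0.72, [[335.0, 173.0]])]
soap [([0.378, -0.019, -0.0], 0.82, [[330.0, 256.0]]), ([0.406, 0.062, -0.003], 0.73, [[299.0, 245.0]]), ([0.555, -0.011, 0.101], 0.53, [[330.0, 179.0]])]
soap_center [([0.551, -0.014, 0.106], 0.9, [[331.0, 181.0]]), ([0.411, 0.065, 0.012], 0.62, [[297.0, 242.0]])]
```

View pics/scene0.png

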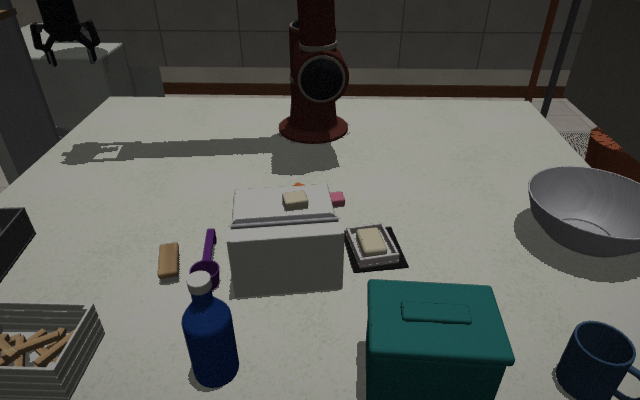

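View pics/top0.png

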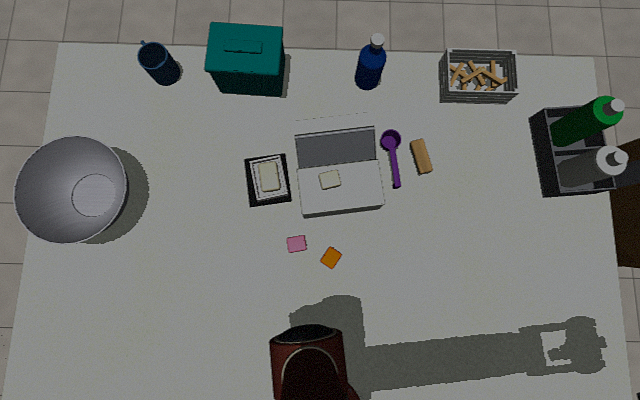

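```bash
python3 - <<'E'
import cv2
a=cv2.imread('pics/top0.png')[100:290,230:440]; cv2.imwrite('pics/topc.png',cv2.resize(a,None,fx=3,fy=3,interpolation=cv2.INTER_CUBIC)[:600,:])
E
```

```text
(no output)
```

View pics/topc.png

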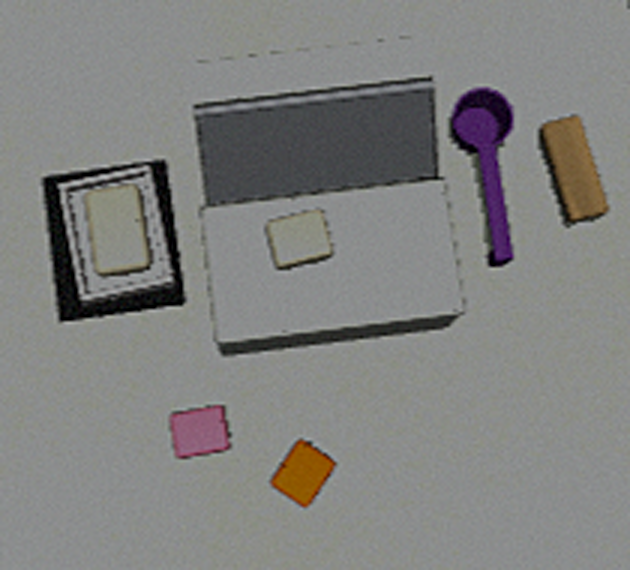

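The listed candidates, by top-view pixel:
- Cream bar on the shelf: (331,180).
- Large used bar in the dish: (268,177).
- Pink block: (297,244).
- Orange block: (331,257).

The target is the cream bar on the shelf at (331,180). The close crop shows it lying flat on the shelf in front of the grey flap. Next I measure the keeper and the bar from corner pixels.

```bash
python3 - <<'E'
from h import *
from scipy.optimize import least_squares
p=eyes.get_image('top')
g=lambda x,y:(230+x/3-.33,100+y/3-.33)
fl,fr,bl,br=g(216,342),g(463,313),g(203,207),g(445,180)
for n,u in dict(fl=fl,fr=fr,bl=bl,br=br).items(): print(n,ray(p,u,.095).round(4))
hl,hr=g(195,105),g(433,79)
L=[(-.110,.098,.095),(-.110,-.098,.095),(0,.098,.095),(0,-.098,.095)]
U=np.array([fl,fr,bl,br])
def W(v):
    c,s=np.cos(v[2]),np.sin(v[2]); return [(v[0]+c*x-s*y,v[1]+s*x+c*y,z) for x,y,z in L]
r=least_squares(lambda v:(proj(p,W(v))-U).ravel(),[.595,-.029,.1]); print(r.x,(proj(p,W(r.x))-U).round(1).tolist())
v=r.x
for q in('soap','soap_center'):
    for d in spotter.outline_of(q,p)[:4]:
        m=d['region'].astype(np.uint8); c,_=cv2.findContours(m,0,2); c=max(c,key=cv2.contourArea)
        rr=cv2.minAreaRect(c); print(q,rr,d['confidence'])
E=[g(266,219),g(322,208),g(332,247),g(277,270)]
for u in E:
    w=ray(p,u,.113)-[v[0],v[1],0]; c,s=np.cos(v[2]),np.sin(v[2]); print('soap corner local',(c*w[0]+s*w[1]).round(4),(-s*w[0]+c*w[1]).round(4))
E
```

```text
fl [0.4736 0.0525 0.095 ]
fr [ 0.5011 -0.1385  0.095 ]
bl [0.5803 0.0662 0.095 ]
br [ 0.6074 -0.1248  0.095 ]
[ 0.59514508 -0.02855289  0.13868075] [[-0.4, 0.4], [1.0, 0.6], [-1.0, -0.6], [0.3, -0.5]]
soap ((295.9038391113281, 243.5192413330078), (15.49317455291748, 18.8271484375), 78.69007110595703) 0.77
soap ((328.8235778808594, 179.29412841796875), (16.97749137878418, 20.372989654541016), 75.96376037597656) 0.53
soap ((330.0440979003906, 257.42645263671875), (14.920376777648926, 18.521846771240234), 30.963754653930664) 0.49
soap_center ((329.1764831542969, 179.20590209960938), (16.97749137878418, 20.130455017089844), 75.96376037597656) 0.61
soap_center ((295.337890625, 243.5270233154297), (15.946701049804688, 19.563480377197266), 80.53767395019531) 0.61
soap_center ((329.83819580078125, 257.6029357910156), (15.77786922454834, 19.036340713500977), 30.963754653930664) 0.61
soap corner local -0.021 0.0482
soap corner local -0.0172 0.0043
soap corner local -0.0485 0.0004
soap corner local -0.0616 0.0444
```

```bash
cat >> h.py <<'E'
KP=np.array([.5951,-.0286,.1387])
def loc(P):
    w=np.array(P)[:2]-KP[:2]; c,s=np.cos(KP[2]),np.sin(KP[2]); return np.array([c*w[0]+s*w[1],-s*w[0]+c*w[1]])
def state(tl=None,psi=None,z=None):
    o=ctrl.get_obs(); M=R.from_rotvec(o['tool_rot']).as_matrix(); l=loc(o['tool_pos'])
    A=np.arctan2(M[1,1],M[0,1]); ps=90+np.degrees(A-KP[2])
    print('t',round(o['t'],2),'loc',(l*1e3).round(1),'z',round(o['tool_pos'][2]*1e3,1),'psi',ps.round(2),'tilt',M[:,2].round(3),'F',np.round(o['contact_force'],1),'op',round(o['opening'],4),'q',np.round(o['q'],2))
    yl=np.array([np.sin(np.radians(ps)),-np.cos(np.radians(ps))]); xl=np.array([-yl[1],yl[0]])
    for nm,k in(('A fwd',57*yl+11*xl),('B fwd',-42.5*yl+11*xl)): print(nm,(l*1e3+k).round(1))
    if tl is not None:
        c,s=np.cos(KP[2]),np.sin(KP[2]); d=np.array([KP[0]+c*tl[0]-s*tl[1],KP[1]+s*tl[0]+c*tl[1],z])-o['tool_pos']
        print('tool shift mm',(M.T@d*1e3).round(1),'turn z rad',round(-np.radians(psi-ps),3))
E
python3 -m crank '[[0,0,0,30,-25.5,0,-1],[0,0,0,30,-25.5,0,-1],[0,0,0,30,-25.5,0,-1],[0,0,0,30,-25.5,0,-1],[0,0,0,30,-25.5,0,-1],[0,0,0,30,-25.5,0,-1],[0,0,0,30,-25.5,0,-1],[0,0,0,30,-25.5,0,-1]]' 20
python3 -c "
from h import *
state((-.052,-.0166),40,.34)"
```

```text
t: 1.62
tool_pos: [0.3405, -0.3431, 0.4035]
tool_rot: [3.117, 0.375, -0.0]
contact_force: [1.4, -0.9, -0.0]
opening: 0.0855
t 1.62 loc [-295.6 -276.2] z 403.5 psi 5.77 tilt [ 0.    -0.003 -1.   ] F [ 1.4 -0.9 -0. ] op 0.0855 q [-0.94 -0.3   1.93 -0.    1.5   0.39]
A fwd [-278.9 -331.8]
B fwd [-288.9 -232.9]
tool shift mm [ 268.5 -234.    62.8] turn z rad -0.597
```

```bash

python3 -m crank '[[0,0,0,30,-26,0,-1],[0,0,0,30,-26,0,-1],[0,0,0,30,-26,0,-1],[0,0,0,30,-26,0,-1],[0,0,0,30,-26,0,-1],[0,0,0,30,-26,0,-1],[0,0,0,30,-26,0,-1],[0,0,0,10,-10,0,-1]]'
python3 -m crank '[[0,0,-0.12,0,0,0,-1],[0,0,-0.12,0,0,0,-1],[0,0,-0.12,0,0,0,-1],[0,0,-0.12,0,0,0,-1],[0,0,-0.12,0,0,0,-1],[0,0,0,0,0,0,-1]]'
python3 -c "
from h import *
state((-.052,-.0166),40,.32)"
```

```text
t: 2.28
tool_pos: [0.515, -0.0873, 0.4058]
tool_rot: [3.112, 0.379, 0.012]
contact_force: [0.1, -0.5, -0.5]
opening: 0.0853
t: 2.78
tool_pos: [0.5174, -0.081, 0.4062]
tool_rot: [2.84, 1.322, 0.01]
contact_force: [0.0, -0.3, -0.7]
opening: 0.0855
t 2.78 loc [-84.2 -41.1] z 406.2 psi 41.98 tilt [ 0.009 -0.005 -1.   ] F [ 0.  -0.3 -0.7] op 0.0855 q [-0.3  -0.2   1.85 -0.    1.48  0.4 ]
A fwd [-37.9 -76.1]
B fwd [-104.4   -2.2]
tool shift mm [40.1  2.4 86.3] turn z rad 0.035
```

```bash

python3 -m crank '[[0,0,0.03,14,1,24,-1],[0,0,0,13,1,24,-1],[0,0,0,13,0,24,-1],[0,0,0,3,0,18,-1],[0,0,0,0,0,0,-1]]'
python3 - <<'E'
from h import *
state((-.052,-.0166),40,.275)
o=ctrl.get_obs(); M=R.from_rotvec(o['tool_rot']).as_matrix(); print('down in tool',(M.T@[0,0,-1]).round(4))
p=eyes.get_image('wrist'); save(p,'w1'); print(p['mount'],p['vertical_fov'])
p=eyes.get_image('top'); 
a=p['image'][100:290,230:440,::-1]; cv2.imwrite('pics/t1.png',cv2.resize(a,None,fx=3,fy=3,interpolation=cv2.INTER_CUBIC))
p=eyes.get_image('scene'); a=p['image'][120:310,200:410,::-1]; cv2.imwrite('pics/s1.png',cv2.resize(a,None,fx=3,fy=3,interpolation=cv2.INTER_CUBIC))
E
```

```text
t: 3.2
tool_pos: [0.5504, -0.0502, 0.3173]
tool_rot: [2.867, 1.25, 0.021]
contact_force: [0.3, -0.4, -0.7]
opening: 0.0855
t 3.2 loc [-47.3 -15.2] z 317.3 psi 39.16 tilt [ 0.018 -0.008 -1.   ] F [ 0.3 -0.4 -0.7] op 0.0855 q [-0.22 -0.05  1.87 -0.    1.31  0.52]
A fwd [ -2.7 -52.5]
B fwd [-65.6  24.7]
tool shift mm [-4.8 -2.7 42.3] turn z rad -0.015
down in tool [-0.0064 -0.0183  0.9998]
[[-9.73390750e-04 -9.45390717e-01 -3.25937792e-01  8.41679314e-02]
 [ 9.99998577e-01 -4.71023089e-04 -1.62021257e-03 -1.51331325e-03]
 [ 1.37820970e-03 -3.25938905e-01  9.45389830e-01  3.14360207e-02]
 [ 0.00000000e+00  0.00000000e+00  0.00000000e+00  1.00000000e+00]] 59.48365986511093
```

View pics/w1.png

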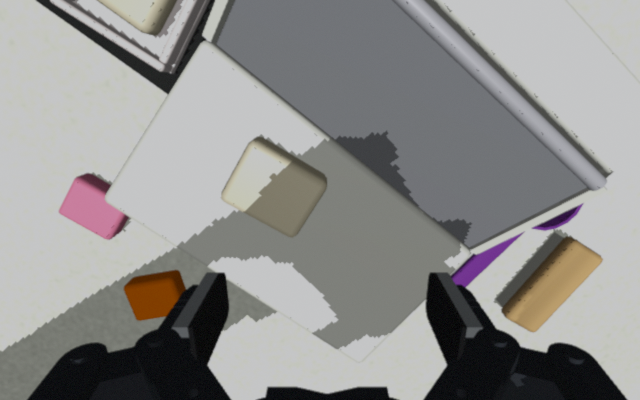

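View pics/t1.png

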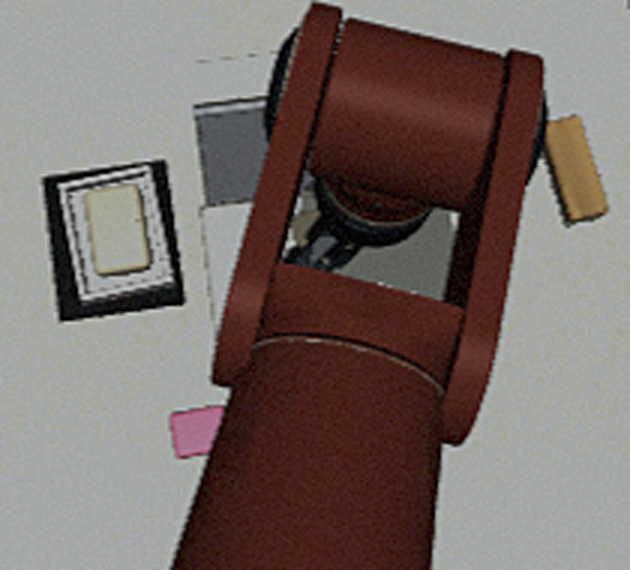

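View pics/s1.png

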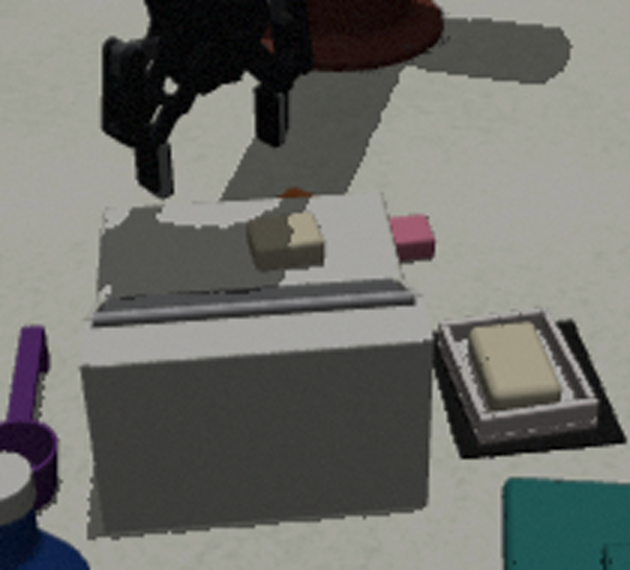

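```bash
cat >> h.py <<'E'
def wcam(p,o):
    T=np.eye(4); T[:3,:3]=R.from_rotvec(o['tool_rot']).as_matrix(); T[:3,3]=o['tool_pos']
    I=np.linalg.inv(T@np.array(p['mount'])); q=dict(p); q['rvec']=R.from_matrix(I[:3,:3]).as_rotvec(); q['tvec']=I[:3,3]; return q
E
python3 - <<'E'
from h import *
o=ctrl.get_obs(); p=wcam(eyes.get_image('wrist'),o)
for n,u in dict(sillL=(205,41),fL=(107,197),fR=(359,361),sillR=(469,251)).items(): print(n,(loc(ray(p,u,.095))*1e3).round(1))
for n,u in dict(hl=(398,0),hr=(590,185)).items(): print(n,(loc(ray(p,u,.13))*1e3).round(1))
for n,u in dict(topL=(258,140),topfR=(325,183),rR=(295,232),rL=(225,192)).items(): print(n,(loc(ray(p,u,.113))*1e3).round(1))
for q in('soap','soap_center','sill','hinge'):
    print(q,[((loc(d['centre'])*1e3).round(1).tolist(),np.round(d['centre'][2],3),round(d['confidence'],2)) for d in spotter.mark_of(q,p)[:5]])
E
```

```text
sillL [-0.7 96. ]
fL [-106.4   94.5]
fR [-105.8  -98.7]
sillR [  1.8 -97.3]
hl [65.5 33.2]
hr [ 66.7 -94. ]
topL [-20.8  45. ]
topfR [-17.    4.4]
rR [-49.2  -0.3]
rL [-54.   42.6]
soap [([-170.6, 121.7], np.float64(0.004), 0.95), ([-35.8, 21.8], np.float64(0.094), 0.91), ([-216.7, 38.6], np.float64(-0.002), 0.66)]
soap_center [([-36.6, 24.6], np.float64(0.101), 0.6), ([-171.6, 121.8], np.float64(0.011), 0.57)]
sill [([19.8, -226.7], np.float64(0.001), 0.64)]
hinge [([4.4, -0.5], np.float64(0.093), 0.74)]
```

```bash

python3 -m crank '[[0.018,-0.006,-0.015,-5,-3,10,-1],[0,0,0,-1,0,16,-1],[0,0,0,0,0,16,-1],[0,0,0,0,0,0,-1]]'
python3 - <<'E'
from h import *
state((-.052,-.0166),40,.262)
p=eyes.get_image('scene'); a=p['image'][140:240,210:360,::-1]; cv2.imwrite('pics/s2.png',cv2.resize(a,None,fx=5,fy=5,interpolation=cv2.INTER_CUBIC))
p=eyes.get_image('wrist'); save(p,'w2')
E
```

```text
t: 3.93
tool_pos: [0.5454, -0.0549, 0.2825]
tool_rot: [2.861, 1.278, 0.017]
contact_force: [-0.3, 0.2, -0.6]
opening: 0.0853
t 3.93 loc [-52.9 -19.2] z 282.5 psi 40.19 tilt [ 0.013 -0.003 -1.   ] F [-0.3  0.2 -0.6] op 0.0853 q [-0.24 -0.03  1.9   0.    1.25  0.49]
A fwd [ -7.7 -55.6]
B fwd [-71.9  20.4]
tool shift mm [ 2.2 -1.7 20.5] turn z rad 0.003
```

View pics/s2.png

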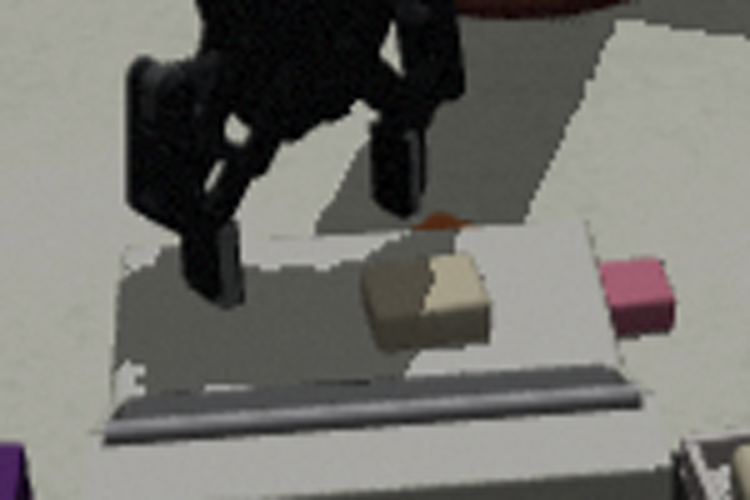

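View pics/w2.png

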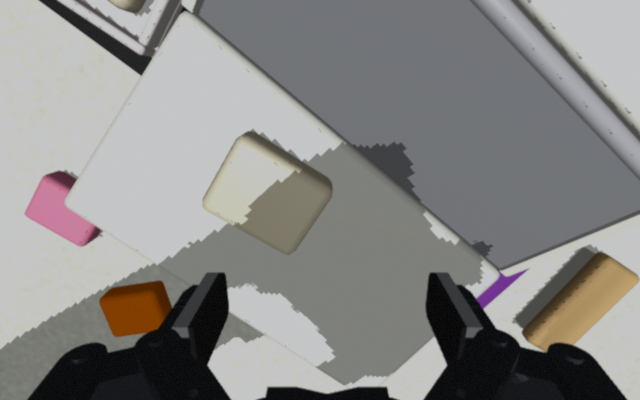

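```bash
python3 - <<'E'
from h import *
o=ctrl.get_obs(); M=R.from_rotvec(o['tool_rot']).as_matrix(); P=o['tool_pos']
p=eyes.get_image('scene')
a=cv2.resize(p['image'][140:240,210:360,::-1],None,fx=5,fy=5,interpolation=cv2.INTER_CUBIC)
for s in(1,-1):
  for y,col in((42.5,(0,255,0)),(50,(255,255,0)),(57,(0,0,255)),(70,(255,0,255))):
    for x in(-11,11):
      pts=[(proj(p,P+M@np.array([x,s*y,z])/1e3)[0]-[210,140]+.5)*5 for z in(100,120,130,140,150,160)]
      for u in pts: cv2.circle(a,tuple(int(v) for v in u),3,col,-1)
a=a[0:330]
cv2.imwrite('pics/s3.png',a)
E
```

```text
(no output)
```

View pics/s3.png

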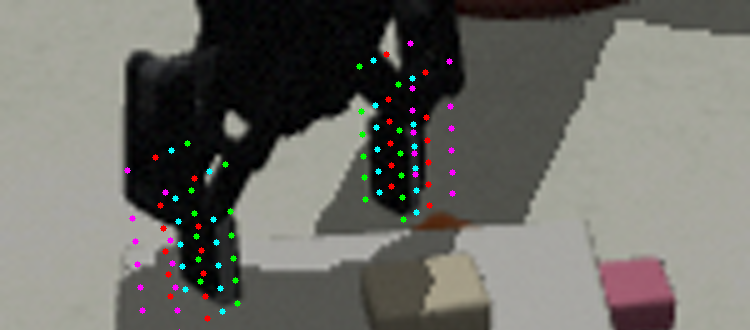

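```bash
sed -i 's/57\*yl/50*yl/' h.py
python3 -m crank '[[0.012,-0.005,0,2,-2,10,-1],[0,0,0,0,0,9,-1],[0,0,0,0,0,1,-1]]'
python3 - <<'E'
from h import *
state((-.045,-.0166),40,.262)
p=eyes.get_image('scene'); a=p['image'][140:240,210:360,::-1]; cv2.imwrite('pics/s4.png',cv2.resize(a,None,fx=5,fy=5,interpolation=cv2.INTER_CUBIC))
E
```

```text
t: 4.33
tool_pos: [0.5481, -0.0524, 0.2682]
tool_rot: [2.863, 1.279, 0.016]
contact_force: [-0.0, 0.1, -0.4]
opening: 0.0853
t 4.33 loc [-49.8 -17.1] z 268.2 psi 40.2 tilt [ 0.012 -0.001 -1.   ] F [-0.   0.1 -0.4] op 0.0853 q [-0.23 -0.    1.91  0.    1.23  0.5 ]
A fwd [ -9.1 -48.1]
B fwd [-68.8  22.5]
tool shift mm [3.9 2.7 6.3] turn z rad 0.003
```

View pics/s4.png

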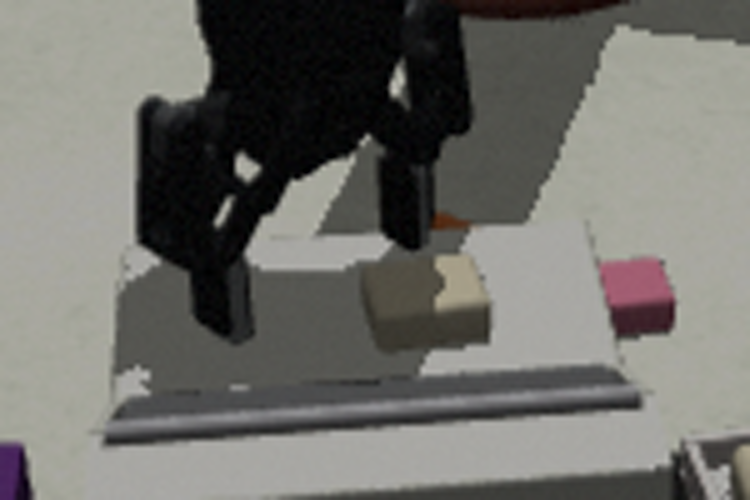

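```bash

python3 -m crank '[[0,0,0,0,0,6,-1],[0,0,0,0,0,2,-1],[0,0,0,0,0,0,-1]]'
python3 - <<'E'
from h import *
state((-.025,-.0166),40,.262)
E
```

```text
t: 4.63
tool_pos: [0.5486, -0.0523, 0.26]
tool_rot: [2.863, 1.28, 0.017]
contact_force: [-0.7, -0.7, -0.2]
opening: 0.0852
t 4.63 loc [-49.4 -17. ] z 260.0 psi 40.22 tilt [ 0.012 -0.001 -1.   ] F [-0.7 -0.7 -0.2] op 0.0852 q [-0.23  0.01  1.91  0.    1.21  0.5 ]
A fwd [ -8.7 -48.1]
B fwd [-68.4  22.5]
tool shift mm [18.9 15.4 -1.8] turn z rad 0.004
```

```bash

python3 -m crank '[[0,0,0,4.6,3.9,-1,-1],[0,0,0,4.6,3.9,-0.5,-1],[0,0,0,4.6,3.9,0,-1],[0,0,0,4.6,3.9,0,-1],[0,0,0,0,0,0,-1]]'
python3 - <<'E'
from h import *
state((0,-.0166),40,.262)
p=eyes.get_image('wrist'); save(p,'w5')
p=eyes.get_image('scene'); a=p['image'][140:240,210:360,::-1]; cv2.imwrite('pics/s5.png',cv2.resize(a,None,fx=5,fy=5,interpolation=cv2.INTER_CUBIC))
E
```

```text
t: 5.05
tool_pos: [0.5747, -0.0487, 0.2621]
tool_rot: [2.863, 1.28, 0.014]
contact_force: [-2.1, 0.3, 1.7]
opening: 0.0853
t 5.05 loc [-23.  -17.1] z 262.1 psi 40.21 tilt [ 0.01  -0.001 -1.   ] F [-2.1  0.3  1.7] op 0.0853 q [-0.21  0.07  1.85  0.    1.22  0.52]
A fwd [ 17.7 -48.2]
B fwd [-42.   22.4]
tool shift mm [17.9 14.5  0.4] turn z rad 0.004
```

View pics/s5.png

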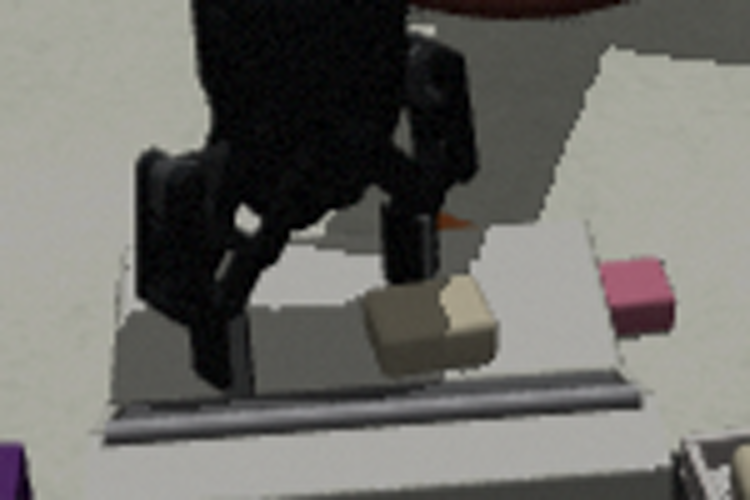

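View pics/w5.png

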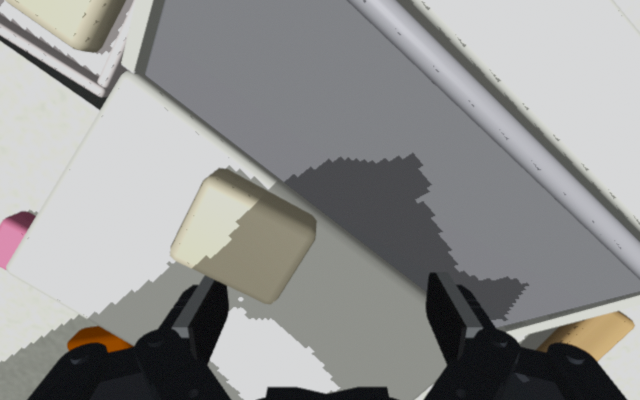

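```bash

python3 -m crank '[[0,0,0,4.2,3.5,0,-1],[0,0,0,4.2,3.5,0,-1],[0,0,0,4.2,3.5,0,-1],[0,0,0,0,0,0,-1]]'
python3 - <<'E'
from h import *
state((.007,-.0166),40,.262)
p=eyes.get_image('wrist'); save(p,'w6')
p=eyes.get_image('scene'); a=p['image'][140:240,210:360,::-1]; cv2.imwrite('pics/s6.png',cv2.resize(a,None,fx=5,fy=5,interpolation=cv2.INTER_CUBIC))
E
```

```text
t: 5.48
tool_pos: [0.5906, -0.0463, 0.2615]
tool_rot: [2.866, 1.28, 0.007]
contact_force: [-3.0, 0.2, 2.9]
opening: 0.0852
t 5.48 loc [ -6.9 -16.9] z 261.5 psi 40.18 tilt [ 0.005 -0.001 -1.   ] F [-3.   0.2  2.9] op 0.0852 q [-0.2   0.1   1.81 -0.    1.22  0.53]
A fwd [ 33.7 -48. ]
B fwd [-26.   22.6]
tool shift mm [10.9  8.7 -0.4] turn z rad 0.003
```

View pics/s6.png

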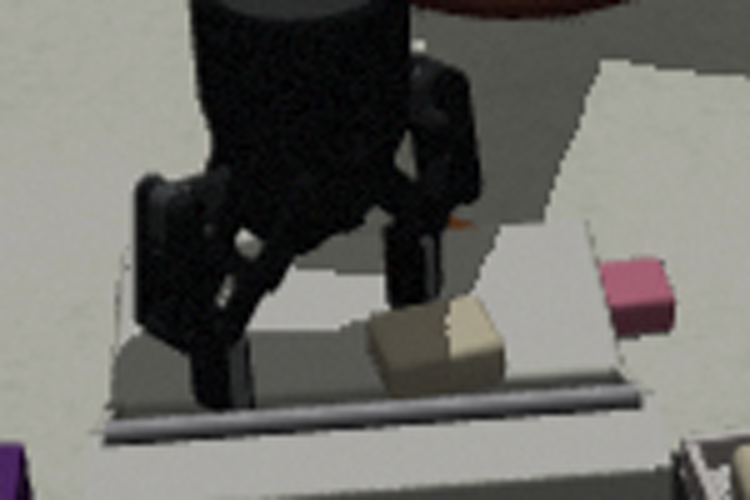

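View pics/w6.png

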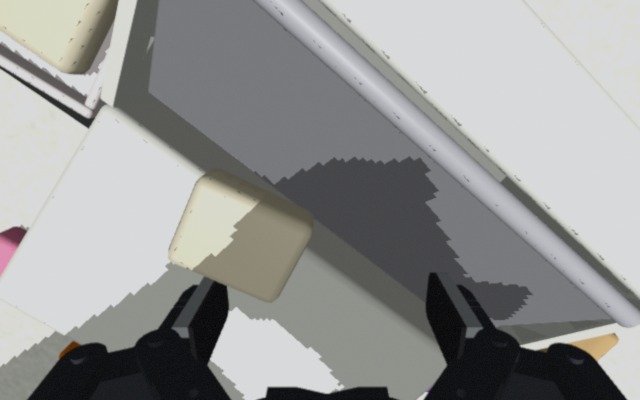

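```bash

python3 -m crank '[[0,0,0,4.2,3.5,-0.5,-1],[0,0,0,4.2,3.5,-0.5,-1],[0,0,0,3,2.5,0,-1],[0,0,0,0,0,0,-1]]'
python3 - <<'E'
from h import *
state((.02,-.0166),40,.262)
p=eyes.get_image('wrist'); save(p,'w7')
p=eyes.get_image('scene'); a=p['image'][140:240,210:360,::-1]; cv2.imwrite('pics/s7.png',cv2.resize(a,None,fx=5,fy=5,interpolation=cv2.INTER_CUBIC))
E
```

```text
t: 5.92
tool_pos: [0.6034, -0.0442, 0.2603]
tool_rot: [-2.868, -1.279, 0.008]
contact_force: [-2.5, -0.2, 3.6]
opening: 0.0853
t 5.92 loc [  6.  -16.6] z 260.3 psi 40.13 tilt [-0.005 -0.001 -1.   ] F [-2.5 -0.2  3.6] op 0.0853 q [-0.2   0.14  1.77 -0.    1.23  0.54]
A fwd [ 46.7 -47.7]
B fwd [-13.  23.]
tool shift mm [10.7  9.  -1.7] turn z rad 0.002
```

View pics/s7.png

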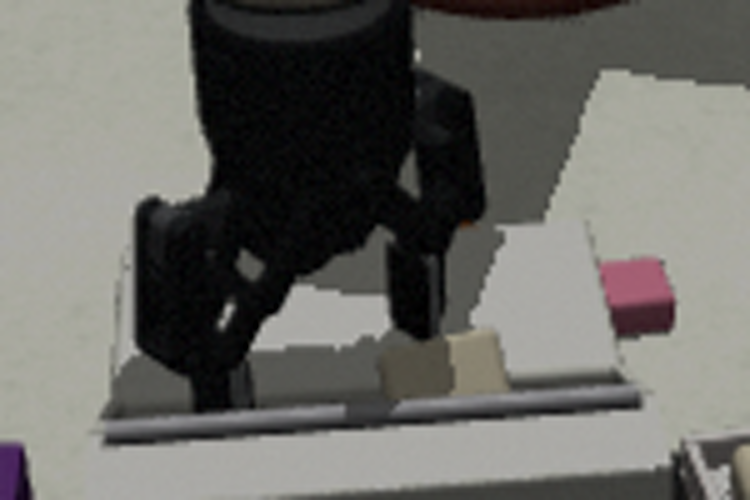

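View pics/w7.png

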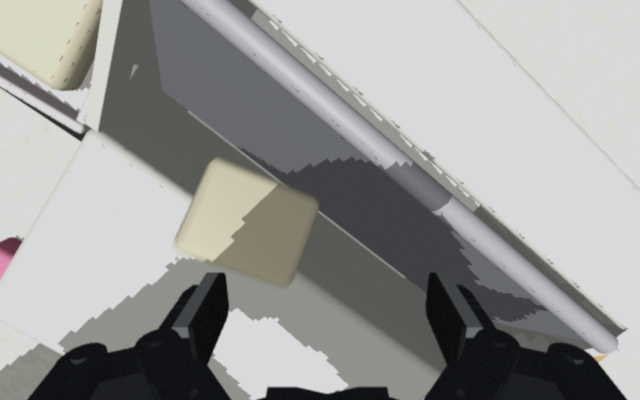

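```bash

python3 -m crank '[[0,0,0.05,3,1.8,-1,-1],[0,0,0.05,3,1.8,-1,-1],[0,0,0,0,0,0,-1]]'
python3 - <<'E'
from h import *
state((.02,-.0166),40,.262)
p=eyes.get_image('wrist'); save(p,'w8')
p=eyes.get_image('scene'); a=p['image'][140:240,210:360,::-1]; cv2.imwrite('pics/s8.png',cv2.resize(a,None,fx=5,fy=5,interpolation=cv2.INTER_CUBIC))
E
```

```text
t: 6.27
tool_pos: [0.6086, -0.0416, 0.2611]
tool_rot: [-2.927, -1.127, 0.014]
contact_force: [-3.1, -0.7, 3.3]
opening: 0.0854
t 6.27 loc [ 11.5 -14.7] z 261.1 psi 34.16 tilt [-0.01   0.002 -1.   ] F [-3.1 -0.7  3.3] op 0.0854 q [-0.19  0.15  1.76 -0.    1.24  0.65]
A fwd [ 48.7 -49.9]
B fwd [-3.2 26.7]
tool shift mm [ 5.9  6.3 -0.9] turn z rad -0.102
```

View pics/s8.png

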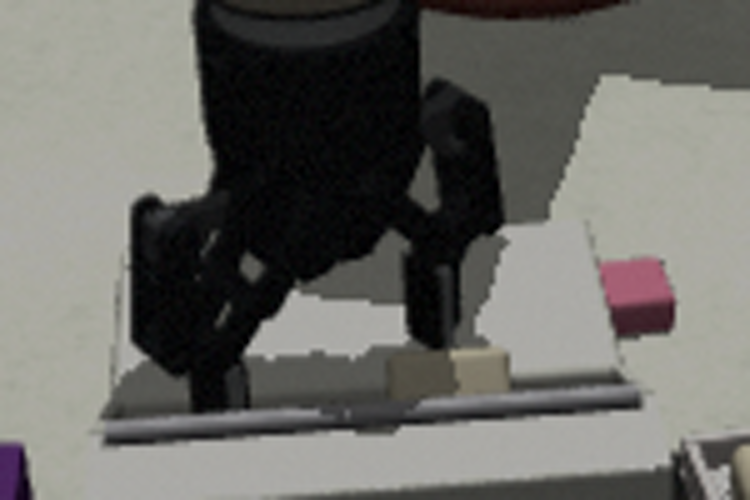

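View pics/w8.png

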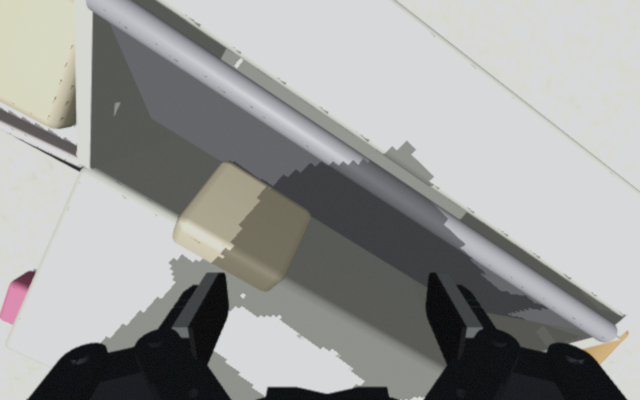

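```bash

python3 -m crank '[[0,0,-0.03,1.3,0.3,-2.5,-1],[0,0,-0.03,1.3,0.3,-1.5,-1],[0,0,0,0,0,0,-1]]'
python3 - <<'E'
from h import *
state((.02,-.0166),40,.264)
p=eyes.get_image('wrist'); save(p,'w9')
p=eyes.get_image('scene'); a=p['image'][140:240,210:360,::-1]; cv2.imwrite('pics/s9.png',cv2.resize(a,None,fx=5,fy=5,interpolation=cv2.INTER_CUBIC))
E
```

```text
t: 6.62
tool_pos: [0.6092, -0.0413, 0.264]
tool_rot: [-2.887, -1.224, 0.022]
contact_force: [-3.6, 1.3, 2.2]
opening: 0.0855
t 6.62 loc [ 12.2 -14.5] z 264.0 psi 37.99 tilt [-0.015 -0.    -1.   ] F [-3.6  1.3  2.2] op 0.0855 q [-0.19  0.15  1.76 -0.    1.25  0.58]
A fwd [ 51.7 -47.1]
B fwd [-5.3 25.8]
tool shift mm [ 4.8  6.4 -0.1] turn z rad -0.035
```

View pics/s9.png

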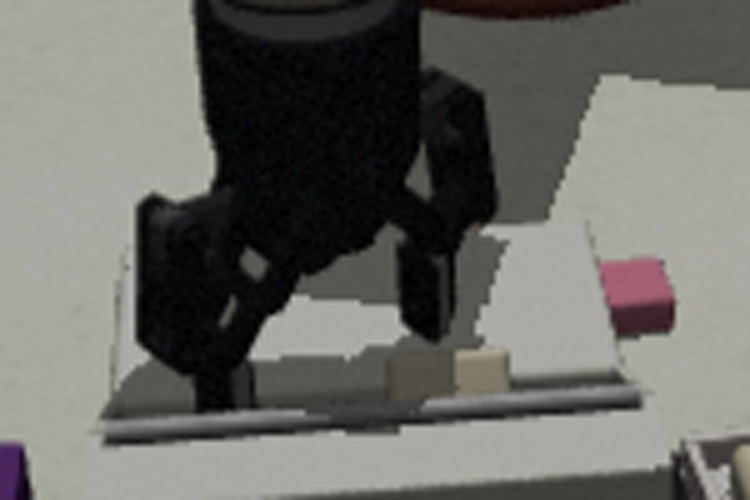

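View pics/w9.png

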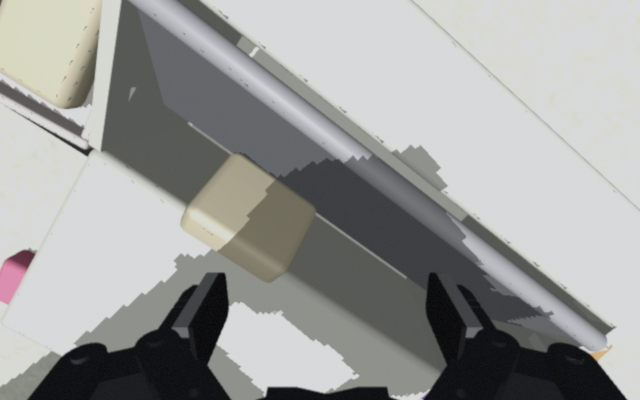

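```bash

python3 - <<'E'
from h import *
for n in('scene','wrist'):
    o=ctrl.get_obs(); p=eyes.get_image(n)
    for q in('soap_center','flap_edge','soap'):
        print(n,q,[((loc(d['centre'])*1e3).round(1).tolist(),np.round(d['centre'][2],3),round(d['confidence'],2)) for d in spotter.mark_of(q,p)[:4]])
    if n=='wrist':
        w=wcam(p,o)
        a=cv2.resize(p['image'][100:320,140:460,::-1],None,fx=2.5,fy=2.5,interpolation=cv2.INTER_CUBIC); cv2.imwrite('pics/w10.png',a)
        c,s=np.cos(KP[2]),np.sin(KP[2])
        G=lambda x,y,z:[KP[0]+c*x-s*y,KP[1]+s*x+c*y,z]
        for th in(.4,.5,.6,.7,.8,.95):
            f=np.radians(28)+th
            print(th,proj(w,[G(.065-.072*np.cos(f),y,.13-.072*np.sin(f)) for y in(.09,-.04)]).round().tolist())
E
```

```text
scene soap_center [([13.6, 34.2], np.float64(0.096), 0.49), ([-170.1, 123.3], np.float64(0.007), 0.49)]
scene flap_edge []
scene soap [([1.4, 28.9], np.float64(0.09), 0.78), ([-169.1, 115.9], np.float64(-0.003), 0.51)]
wrist soap_center [([14.9, 29.3], np.float64(0.091), 0.55)]
wrist flap_edge [([25.1, -1.4], np.float64(0.072), 0.6)]
wrist soap [([5.6, 24.6], np.float64(0.09), 0.95)]
0.4 [[158.0, 112.0], [382.0, 272.0]]
0.5 [[169.0, 101.0], [389.0, 260.0]]
0.6 [[179.0, 89.0], [395.0, 249.0]]
0.7 [[189.0, 77.0], [403.0, 237.0]]
0.8 [[199.0, 64.0], [410.0, 226.0]]
0.95 [[212.0, 45.0], [423.0, 210.0]]
```

View pics/w10.png

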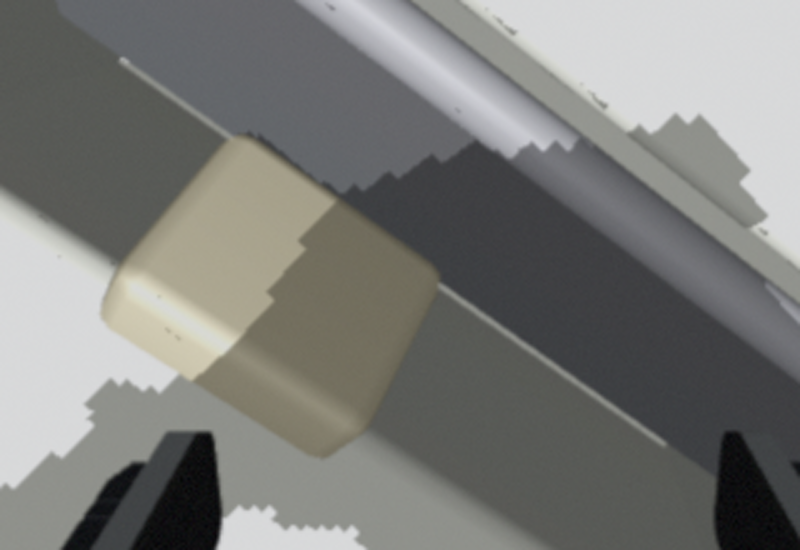

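```bash

python3 -m crank '[[0,0,-0.04,1.8,0.5,-0.5,-1],[0,0,-0.04,1.8,0.5,-0.5,-1],[0,0,-0.04,1.8,0.5,0,-1],[0,0,0,0,0,0,-1]]'
python3 - <<'E'
from h import *
state((.02,-.0166),40,.264)
p=eyes.get_image('wrist'); save(p,'w11')
p=eyes.get_image('scene'); a=p['image'][140:240,210:360,::-1]; cv2.imwrite('pics/s11.png',cv2.resize(a,None,fx=5,fy=5,interpolation=cv2.INTER_CUBIC))
E
```

```text
t: 7.45
tool_pos: [0.6128, -0.0403, 0.2634]
tool_rot: [-2.808, -1.399, 0.036]
contact_force: [-5.8, 1.1, 3.5]
opening: 0.0852
t 7.45 loc [ 15.9 -14. ] z 263.4 psi 44.99 tilt [-0.022 -0.007 -1.   ] F [-5.8  1.1  3.5] op 0.0852 q [-0.18  0.16  1.75 -0.01  1.26  0.47]
A fwd [ 59.  -41.6]
B fwd [-6.4 23.8]
tool shift mm [ 1.   4.7 -0.7] turn z rad 0.087
```

View pics/s11.png

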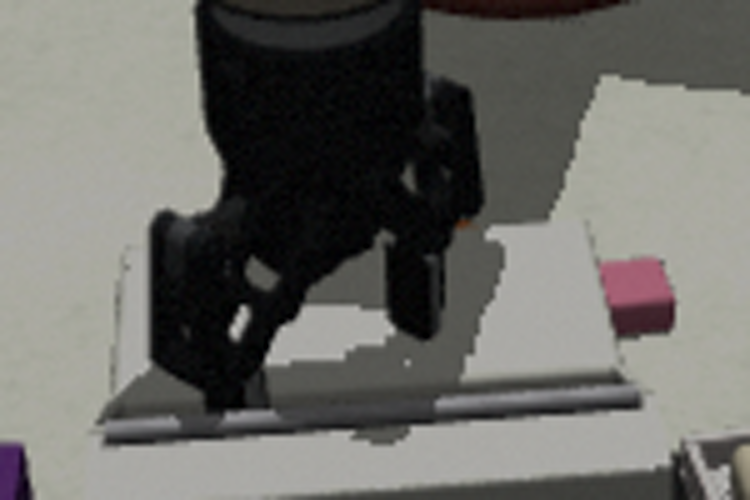

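View pics/w11.png

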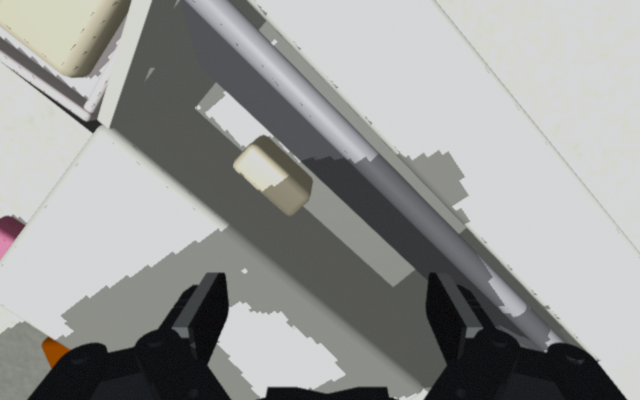

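The bar has dropped. In w11 it stands in the hollow at about (270,175), below the flap edge, and the flap is still held open. I'll hold for a few rows, then confirm before letting go.

```bash

python3 -m crank '[[0,0,0,0,0,0,-1],[0,0,0,0,0,0,-1],[0,0,0,0,0,0,-1]]'
python3 - <<'E'
from h import *
o=ctrl.get_obs(); state((-.06,-.0166),45,.264); p=eyes.get_image('wrist'); save(p,'w12')
for q in('soap_center','soap','flap_edge'):
    print(q,[((loc(d['centre'])*1e3).round(1).tolist(),np.round(d['centre'][2],3),round(d['confidence'],2)) for d in spotter.mark_of(q,p)[:4]])
w=wcam(p,o); c,s=np.cos(KP[2]),np.sin(KP[2]); print((loc(ray(w,(270,175),.043))*1e3).round(1))
E
```

```text
t: 7.8
tool_pos: [0.6125, -0.0402, 0.2639]
tool_rot: [-2.808, -1.396, 0.038]
contact_force: [-5.3, -0.8, 2.8]
opening: 0.0853
t 7.8 loc [ 15.6 -13.9] z 263.9 psi 44.92 tilt [-0.024 -0.006 -1.   ] F [-5.3 -0.8  2.8] op 0.0853 q [-0.18  0.16  1.75 -0.01  1.26  0.47]
A fwd [ 58.7 -41.6]
B fwd [-6.6 23.9]
tool shift mm [-55.4 -51.5   1.8] turn z rad -0.001
soap_center [([-170.1, 121.4], np.float64(0.008), 0.72), ([9.1, 30.5], np.float64(0.019), 0.57)]
soap [([-171.6, 124.6], np.float64(0.0), 0.98), ([-0.3, 25.4], np.float64(0.025), 0.79)]
flap_edge [([34.4, 2.1], np.float64(0.064), 0.89), ([0.9, 27.6], np.float64(0.023), 0.58)]
[11.7 34.2]
```

View pics/w12.png

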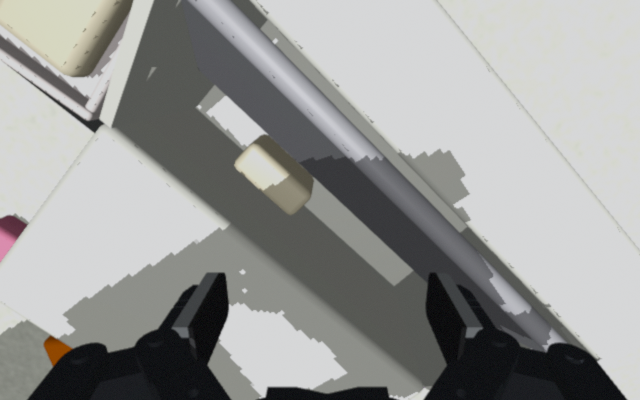

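The bar is at rest, standing against the sill wall with its centre about 20 mm up and x about 10 mm. Now I back off so the flap shuts, then rise.

```bash

python3 -m crank '[[0,0,0,-5,-5,0,-1],[0,0,0,-6,-6,0,-1],[0,0,0,-7,-7,0,-1],[0,0,0,-7,-7,-1,-1],[0,0,0,-7,-7,-2,-1],[0,0,0,-7,-7,-3,-1],[0,0,0,-7,-7,-5,-1],[0,0,0,0,0,0,-1]]'
python3 -m crank '[[0,0,0,0,0,-25,-1],[0,0,0,0,0,-35,-1],[0,0,0,0,0,-35,-1],[0,0,0,-20,-20,-25,-1],[0,0,0,-20,-20,-15,-1],[0,0,0,-20,-20,0,-1],[0,0,0,0,0,0,-1],[0,0,0,0,0,0,-1]]'
python3 - <<'E'
from h import *
state(); p=eyes.get_image('wrist'); save(p,'w13')
p=eyes.get_image('scene'); save(p,'s13')
E
```

```text
t: 8.67
tool_pos: [0.5468, -0.0494, 0.281]
tool_rot: [2.807, 1.4, -0.008]
contact_force: [-0.2, -0.5, 1.0]
opening: 0.0855
t: 9.33
tool_pos: [0.4584, -0.06, 0.4181]
tool_rot: [2.807, 1.403, -0.005]
contact_force: [0.2, 0.0, 0.2]
opening: 0.0853
t 9.33 loc [-139.8  -12.2] z 418.1 psi 45.16 tilt [-0.001 -0.004 -1.   ] F [0.2 0.  0.2] op 0.0853 q [-0.29 -0.36  1.96 -0.    1.54  0.35]
A fwd [-96.6 -39.7]
B fwd [-162.1   25.6]
```

View pics/w13.png

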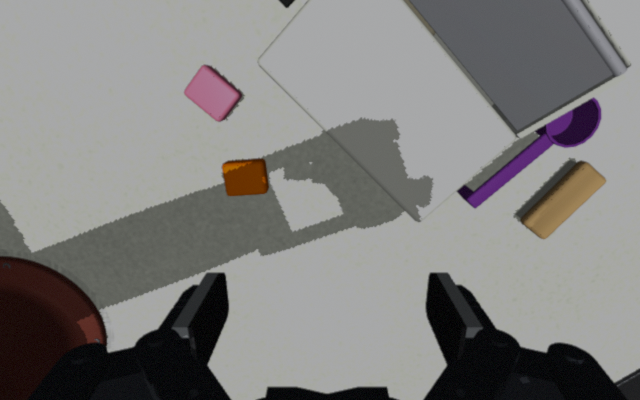

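View pics/s13.png

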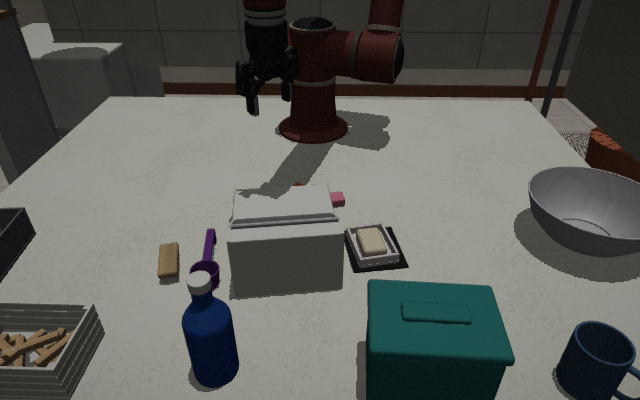

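The flap is shut flush with the sill in w13. The shelf is empty, and the scoop, brush, dish and used bar are at the same pixels as at the start. The tool is clear, so I hand in.

```bash
python3 -c "
from h import *
print(ctrl.finish_job())"
```

```text
the job is handed in; nothing more can be done
None
```

The soap bar is inside the keeper, the flap is shut, and I handed the job in at about 9.4 s. `finish_job` gave no verdict.

- **What I did:** With the open gripper turned about 40° to the keeper, one finger pushed the flap open. The other finger pushed the bar over the sill, and I backed off only after it had dropped.
- **Unplanned moment:** The bar tipped at the sill and briefly leaned its nose on the partly open flap (about 0.5 rad). I opened the flap further while holding the pushing finger still, and the bar fell. I could not measure the force between bar and flap there. The detectors put the bar's centre at about 91–96 mm, below the 99 mm at which the 2 N limit applies.
- **Last checks of the bar:** Before I released the flap, the bar stood still in the hollow with its centre about 20 mm up. That was x about 10 mm by detector and pixel estimate; one detector reading put its underside at x = 0. The finger was still holding the flap open, with about 5 N on the tool.
- **Last checks after retreat:** The flap looked flush and shut, and the tool was clear of everything (force about 0). By eye, no bystander had moved.
- **Disagreement:** My finger-position model put the flap finger about 9 mm further in than the flap angle in the picture showed. I went by the picture.

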